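# Tip a filter disc out of its pocket and put it in the rinsing dish

## Robot

A 7-joint arm with a two-finger parallel gripper is mounted at the origin on a cart in front of the work surface, level with it; the furniture and walls round the work are solid. World frame = base frame: x ahead of the robot, y to its left, z up, the work surface at z = 0. Lengths are in m, angles in rad, forces in N, time in s.
With the tool pointing down it reaches from about 0.4 to 0.875 m from the base axis. Payload 19.3 kg.
Tool frame: the origin (TCP) lies at the very end of the fingers, on their centre line; the grasp point (between the pads) lies 19 mm behind it; y points along the fingers, x is the direction in which the jaws open and shut, and the axes are right-handed (so a half turn about y gives the same grasp; the last joint's range is limited). The gripper opens to 85 mm and grips with 20 to 120 N. Pads are 22 mm wide; open, the fingers measure 114 mm over their backs; the gripper's body (76 mm by 85 mm) begins 54 mm behind the grasp point. The pads swing forward as they close: fully open they stand 13 mm farther back than shut.
Start: joints at [-1.197, 0.521, -0.036, 1.599, 0.021, 1.021, -0.113], TCP at [0.268, 0.564, 0.231] pointing down, gripper open.
Joint ranges: [-2.91, 2.91], [-0.3, 2.13], [-1.5, 1.42], [0.17, 2.43], [-1.26, 4.41], [0.16, 1.93], [-2.52, 2.52]. Speed limits (rad/s): [1.89, 1.89, 2.39, 2.39, 3.01, 3.01, 3.01].

## Interface

Orientations are given as [roll, pitch, yaw] about the fixed x, y, z axes, in that order (R = Rz(yaw) Ry(pitch) Rx(roll)).
In Python, from workcell import bot gives the robot as it stands. The module is installed in compiled form; this text tells all that it offers.
- The arm moves only by the shell command python3 -m crank 'ROWS' [FORCE]. ROWS is JSON, a list of rows, each an object of numbers: "hand": the closure, from 0 (fully open) to 1 (shut); "dx", "dy", "dz": the shift along the tool's x, y, z in mm; "yaw": the turn about the tool's y in rad. In form: [{"hand": .., "dx": .., "dy": .., "dz": .., "yaw": ..}, ...]. A call has 1 to 12 rows; each row is the pose to reach, as a shift and turn from the pose commanded when the call began, along the tool's axes at that moment; what a row does not reach only later rows make up. A row lasts 1/12 s, in which the tool goes at most 41.7 mm and 7.16 degrees, less where a joint would pass 70% of its speed; a pose out of reach is approached as far as the arm can. A call with a gripper value outside its range is refused whole. The fingers move at their own pace and stop on an object; FORCE is the grip in N (left out, the last holds). Time passes only in rows, so rows that repeat a pose let the fingers close. It gives the time, the measured TCP pose, the force and the opening at its end, in the units of the state.
- bot.observe(): the state, without advancing time (a new reading comes with each control period).
- bot.grab_frame(name): name is "side" or "top" or "wrist"; returns the picture (384x512x3 uint8, red, green, blue); there is no depth.
- bot.camera_info(name): a dict with "fx", "fy", "cx", "cy" (pixels), "dist" ([k1, k2, p1, p2, k3] as OpenCV has them; the pictures are not rectified), "rvec" (rotation vector, rad) and "tvec" (3), from world to camera coordinates, as OpenCV has them. Camera axes: x right, y down, z forward; pixel columns grow to the right and rows downward; lengths in m; the calibration is good to about 2 mm. A picture is of the moment at which its call begins: read the wrist's pose just before it. camera_info takes no time and is no camera call; for the wrist camera it gives the pose at the moment of the call.
- bot.job_done(): hands the job in, once; it reports no verdict.
The state is a dict: "clock": time; "qpos": joint angles; "qd": joint speeds; "joint_efforts": joint torques, N m; "position": TCP position; "tool_rot": TCP orientation; "force": force on the tool from outside, world axes, zero at the start; "moment": the same for the moment, N m; "grip_width": finger opening in m.
Only numpy, scipy, OpenCV 4.12 (cv2) and the standard library are available. Lean on these libraries where they do the work, as an engineer would, in place of code of your own. Each camera call takes 0.05 s, during which the arm holds its last target.

## Task

Take the amber filter disc out of its pocket in the metal tray and lay it in the perforated steel dish for rinsing. It lies flush, so press down its far half, over the deep slot, until it tips up in the pocket and stays leaning there, then grip the raised edge, lift it out, lower it into the dish and let it lie down there; do not drop it from a height. Leave the blue disc lying in its pocket and the dish standing level.

Things in the scene. Friction and masses are not known exactly. Their poses are not given: they have to be found in the camera images.
- amber_filter_centre (a point): Centre of the amber disc: rigid, 80 mm across, 6 mm thick, 70 g, black rim, z its axis; flat in either pocket, top flush. Pressed with closed fingertips at tray x 25 to 30 mm, to 22 mm below the rim (20 N at most), it rocks over the bar, slips into the slot and stays leaning, 62 degrees from level, its plane going down to +x; centre then at x 10, z 47 mm, raised edge at x -9, z 82 mm.
- blue_filter_centre (a point): Centre of the blue filter disc, same size and shape, lying in the other pocket; it is to stay there.
- tray: Fixed aluminium tray, 106 (x) by 194 mm (y), rim 54 mm high; origin under its centre, +x away from the robot. Two pockets at x 0, y +47 and -47 mm, 84 mm wide, x -43 to 43. Discs lie on a ledge (x -43 to -35) and a dark bar (x -2 to 6), both 48 mm high; hollow between. Deep slot from x 6 to the far wall, floor 17 sloping to 8 mm high; wall leans in, x 43 at the rim, 30 at the floor.
- rinse_dish: Round perforated steel dish, loose, 300 g, 207 mm across the rim and 34 mm high, flat floor about 100 mm across and 2 mm above the bench, sides sloping outward; origin under its centre, z up. A disc let go exactly upright may stay standing on its edge; let go leaning, it falls flat.
Not all that is in view belongs to the job. What is shaped like the part that bears amber_filter_centre but pink or turquoise is not meant. Of the things that look like the tray, the larger one is meant.

How it is judged:
On the way:
1. the amber disc is tipped up in its pocket, more than 40 degrees from level (angle between amber_filter_centre's own z axis and vertical above 0.7 rad and horizontal distance between amber_filter_centre and tray below 0.085 m and height (world z) of amber_filter_centre below 0.06 m), for 0.2 s.
At the end, for the whole second after the job is handed in: The amber disc lies at rest in the dish (not on edge: within 40 degrees of the dish's level), its centre within 60 mm of the dish's axis and below 45 mm; the dish stands level (within 8 degrees); the blue disc lies flat in its pocket (within 10 degrees), within 15 mm of where it was (horizontal distance between amber_filter_centre and rinse_dish below 0.06 m and height (world z) of amber_filter_centre below 0.045 m and angle between the z axis of amber_filter_centre and the z axis of rinse_dish, either way round below 0.7 rad and linear speed of amber_filter below 0.03 m/s and angle between rinse_dish's own z axis and vertical below 0.15 rad and distance of blue_filter_centre from where it was at the start of the episode below 0.015 m and angle between blue_filter_centre's own z axis and vertical below 0.17 rad); the robot touches nothing.
It fails at once if the amber disc is dropped from a height (falls faster than 1.25 m/s) (linear speed of amber_filter above 1.25 m/s).
It fails at once if the blue disc is tipped or moved out of its pocket (angle between blue_filter_centre's own z axis and vertical above 0.35 rad or distance of blue_filter_centre from where it was at the start of the episode above 0.03 m).
It also fails if it takes over 58 s, if anything falls off the work surface, if the arm or the gripper's body presses on something with over 40 N, if the wrist force passes 120 N, or if a joint passes its speed limit or range.

## Working session

There is one attempt and no reset: what is moved stays moved. The work goes in short steps, Python scripts to look and compute and a shell command to move; the robot and the scene stay as the last step left them, time stands still between calls to the robot, and variables do not carry over. Pictures are saved under pics/ and viewed, and the job is handed in when it is done.

```bash
mkdir -p pics
python3 - <<'E'
from workcell import bot
import cv2
s=bot.observe();print({k:s[k] for k in('clock','position','tool_rot','force','grip_width')})
for n in('side','top','wrist'):
    print(n,bot.camera_info(n)); cv2.imwrite(f'pics/{n}0.png',bot.grab_frame(n)[:,:,::-1])
E
```

```text
{'clock': 0.0, 'position': array([0.26822512, 0.56412958, 0.23070261]), 'tool_rot': array([-1.57085236e+00,  1.17306066e-03,  1.12695913e+00]), 'force': array([ 0.33883122,  0.79171562, -0.81165954]), 'grip_width': 0.08582265134348376}
side {'fx': 495.49489652824207, 'fy': 495.49489652824207, 'cx': 252.91696125121507, 'cy': 196.73666311441144, 'dist': array([-0.03995208,  0.        ,  0.        ,  0.        ,  0.        ]), 'rvec': array([ 0.05998308, -2.70288599,  1.55566748]), 'tvec': array([ 0.55366632, -0.0156744 ,  1.44970396])}
top {'fx': 382.10930337182106, 'fy': 382.10930337182106, 'cx': 260.1695190496712, 'cy': 187.1626801777713, 'dist': array([-0.10109503,  0.        ,  0.        ,  0.        ,  0.        ]), 'rvec': array([ 2.14584208, -2.13709398,  0.14934942]), 'tvec': array([0.18744985, 0.55789402, 0.98781927])}
wrist {'fx': 289.37435927710777, 'fy': 289.37435927710777, 'cx': 255.08633001395373, 'cy': 187.93277989364904, 'dist': array([-0.05830848,  0.        ,  0.        ,  0.        ,  0.        ]), 'rvec': array([-2.45759292, -1.55541638, -0.20708283]), 'tvec': array([-0.62499319, -0.03511696,  0.37821807])}
```

View pics/top0.png

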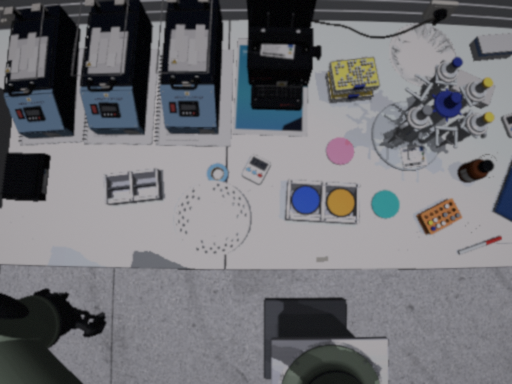

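View pics/side0.png

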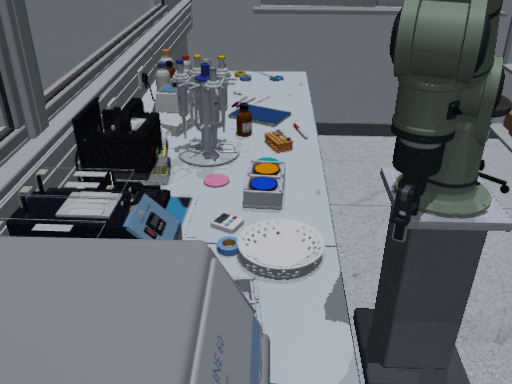

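View pics/wrist0.png

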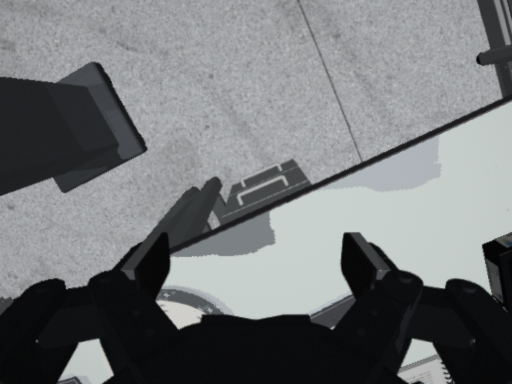

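The top view shows these candidates: the amber disc at (341,202), blue at (306,200), and loose pink (340,151) and turquoise (385,204) discs, which are decoys. The larger tray is at (322,202), holding amber and blue. The small empty one at (133,186) isn't meant. The dish is at about (213,217).

```bash
cat > h.py <<'E'
import numpy as np, cv2
from workcell import bot
def ray(ci,px):
    K=np.array([[ci['fx'],0,ci['cx']],[0,ci['fy'],ci['cy']],[0,0,1]])
    u=cv2.undistortPoints(np.array(px,float).reshape(-1,1,2),K,ci['dist']).reshape(-1,2)
    R=cv2.Rodrigues(np.array(ci['rvec']))[0]
    return -R.T@ci['tvec'], np.c_[u,np.ones(len(u))]@R
def onz(ci,px,z):
    o,d=ray(ci,px); return o+d*((z-o[2])/d[:,2])[:,None]
def proj(ci,P):
    K=np.array([[ci['fx'],0,ci['cx']],[0,ci['fy'],ci['cy']],[0,0,1]])
    return cv2.projectPoints(np.array(P,float).reshape(-1,1,3),np.array(ci['rvec']),np.array(ci['tvec']),K,np.array(ci['dist']))[0].reshape(-1,2)
def blob(im,lo,hi,roi):
    x0,y0,x1,y1=roi
    h=cv2.cvtColor(im,cv2.COLOR_RGB2HSV)
    m=cv2.inRange(h,np.array(lo),np.array(hi)); k=np.zeros_like(m);k[y0:y1,x0:x1]=m[y0:y1,x0:x1]
    n,l,s,c=cv2.connectedComponentsWithStats(k)
    i=1+np.argmax(s[1:,4]); return c[i],s[i],(l==i).astype(np.uint8)
E
python3 - <<'E'
from h import *
for n,rois in(('top',((320,180,365,225),(285,180,322,220))),('side',((248,155,290,180),(245,170,290,198)))):
    im=cv2.imread(f'pics/{n}0.png')[:,:,::-1].copy(); ci=bot.camera_info(n)
    for nm,lo,hi,r in(('amber',(10,120,80),(28,255,255),rois[0]),('blue',(110,120,60),(130,255,255),rois[1])):
        c,s,m=blob(im,lo,hi,r); print(n,nm,c,s)
        cnt=max(cv2.findContours(m,cv2.RETR_EXTERNAL,cv2.CHAIN_APPROX_NONE)[0],key=len).reshape(-1,2)
        P=onz(ci,cnt,.054); (cx,cy),rad=cv2.minEnclosingCircle((P[:,:2]*1000).astype(np.float32)); print(' centre',onz(ci,c,.054)[0].round(4),'circ',cx,cy,rad)
im=cv2.imread('pics/top0.png'); cv2.imwrite('pics/topc.png',cv2.resize(im[140:265,160:400],None,fx=3.3,fy=3.3,interpolation=2))
im=cv2.imread('pics/side0.png'); cv2.imwrite('pics/sidec.png',cv2.resize(im[145:285,200:340],None,fx=4.2,fy=4.2,interpolation=2))
E
```

```text
top amber [340.49748744 201.91624791] [327 189  28  27 597]
 centre [ 0.5165 -0.0238  0.054 ] circ 516.65478515625 -24.141395568847656 36.95044708251953
top blue [305.48172757 199.27076412] [292 186  28  27 602]
 centre [0.5233 0.0693 0.054 ] circ 522.9930419921875 69.11154174804688 37.03211212158203
side amber [266.26872247 167.96475771] [254 163  25  11 227]
 centre [ 0.5158 -0.0221  0.054 ] circ 515.5929565429688 -23.299530029296875 37.14433670043945
side blue [263.34875445 183.11743772] [250 177  27  13 281]
 centre [0.5219 0.0717 0.054 ] circ 522.12451171875 70.99954986572266 38.54796600341797
```

View pics/topc.png

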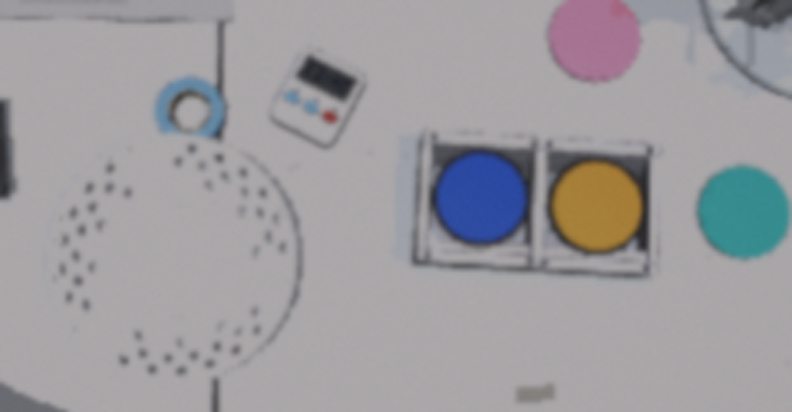

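View pics/sidec.png

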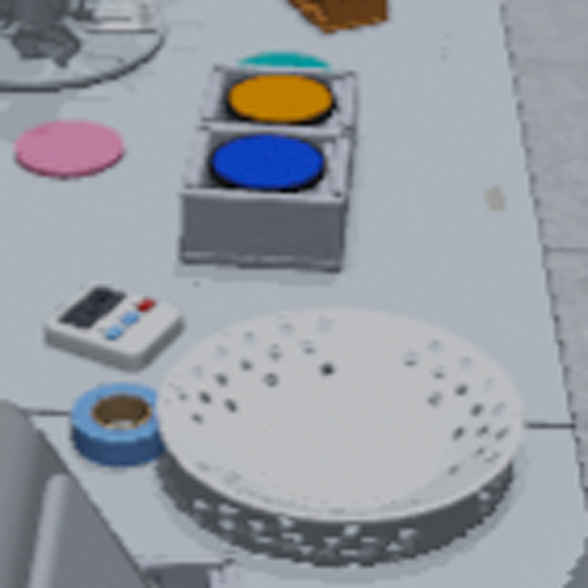

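Both views agree on the identity: the amber disc with the black rim is in the larger tray. It measures about (0.516, -0.0235), blue about (0.5225, 0.070), spacing 94 mm as it should be. Next I measure the dish and write a helper for the deltas.

```bash
cat >> h.py <<'E'
def delta(target,yaw=None,cmd=None):
    from scipy.spatial.transform import Rotation as R
    s=bot.observe(); p,r=(s['position'],s['tool_rot']) if cmd is None else cmd
    M=R.from_euler('xyz',r).as_matrix()
    d=M.T@(np.array(target)-p)*1000
    out=dict(dx=d[0],dy=d[1],dz=d[2])
    if yaw is not None: out['yaw']=-(((yaw-r[2])+np.pi)%(2*np.pi)-np.pi)
    print({k:round(float(v),3) for k,v in out.items()},'clock',s['clock'])
E
python3 - <<'E'
from h import *
a=np.array([[158,415],[523,415],[340,308],[335,520]])/4.2+[200,145]
P=onz(bot.camera_info('side'),a,.034);print(P.round(4)); 
print('c',P[:2].mean(0),P[2:].mean(0))
a=np.array([[301,250],[46,258],[175,133],[180,380]])/3.3+[160,140]
P=onz(bot.camera_info('top'),a,.034);print(P.round(4))
# tray rim corners (top crop), outer
a=np.array([[415,262],[648,275],[652,148],[426,133]])/3.3+[160,140]
P=onz(bot.camera_info('top'),a,.054);print(P.round(4))
delta([.543,-.0255,.2],1.50); delta([.543,-.0255,.2],-.069)
E
```

```text
[[0.5753 0.3358 0.034 ]
 [0.371  0.3269 0.034 ]
 [0.473  0.2202 0.034 ]
 [0.4764 0.4252 0.034 ]]
c [0.47312041 0.33135295 0.034     ] [0.47471114 0.32272759 0.034     ]
[[0.4805 0.2135 0.034 ]
 [0.4727 0.4225 0.034 ]
 [0.5767 0.3185 0.034 ]
 [0.375  0.3103 0.034 ]]
[[ 0.4698  0.1219  0.054 ]
 [ 0.4597 -0.0648  0.054 ]
 [ 0.5625 -0.0711  0.054 ]
 [ 0.5741  0.1125  0.054 ]]
{'dx': -414.613, 'dy': 31.235, 'dz': -501.328, 'yaw': -0.373} clock 0.15
{'dx': -414.613, 'dy': 31.235, 'dz': -501.328, 'yaw': 1.196} clock 0.15
```

The dish centre is at about (0.475, 0.319), and its measured diameter of about 205 mm matches the given 207. The tray corners also agree with the midpoint of the discs. I'll move to above the tray with the fingers shut.

```bash
R='x'; python3 -m crank '[{"hand":1,"dx":-40,"dy":0,"dz":-40,"yaw":0.1},{"hand":1,"dx":-415,"dy":31,"dz":-501,"yaw":1.196},{"hand":1,"dx":-415,"dy":31,"dz":-501,"yaw":1.196},{"hand":1,"dx":-415,"dy":31,"dz":-501,"yaw":1.196},{"hand":1,"dx":-415,"dy":31,"dz":-501,"yaw":1.196},{"hand":1,"dx":-415,"dy":31,"dz":-501,"yaw":1.196},{"hand":1,"dx":-415,"dy":31,"dz":-501,"yaw":1.196},{"hand":1,"dx":-415,"dy":31,"dz":-501,"yaw":1.196},{"hand":1,"dx":-415,"dy":31,"dz":-501,"yaw":1.196},{"hand":1,"dx":-415,"dy":31,"dz":-501,"yaw":1.196},{"hand":1,"dx":-415,"dy":31,"dz":-501,"yaw":1.196},{"hand":1,"dx":-415,"dy":31,"dz":-501,"yaw":1.196}]' 30
python3 -c "
from h import *
delta([.543,-.0255,.2],-.069)"
```

```text
clock: 1.15
position: [0.4783, 0.1095, 0.208]
tool_rot: [-1.571, -0.0, -0.069]
force: [1.9, 0.8, 0.3]
grip_width: 0.0001
{'dx': 73.866, 'dy': 8.014, 'dz': -130.222, 'yaw': -0.0} clock 1.15
```

```bash
python3 -m crank '[{"hand":1,"dx":74,"dy":8,"dz":-130,"yaw":0},{"hand":1,"dx":74,"dy":8,"dz":-130,"yaw":0},{"hand":1,"dx":74,"dy":8,"dz":-130,"yaw":0},{"hand":1,"dx":74,"dy":8,"dz":-130,"yaw":0},{"hand":1,"dx":74,"dy":8,"dz":-130,"yaw":0},{"hand":1,"dx":74,"dy":8,"dz":-130,"yaw":0}]'
python3 - <<'E'
from h import *
for n in('side','wrist','top'):
    cv2.imwrite(f'pics/{n}1.png',bot.grab_frame(n)[:,:,::-1])
s=bot.observe();print(s['position'],s['tool_rot'],s['force'])
im=cv2.imread('pics/side1.png'); cv2.imwrite('pics/side1c.png',cv2.resize(im[80:220,200:340],None,fx=4.2,fy=4.2,interpolation=2))
E
```

```text
clock: 1.65
position: [0.5428, -0.0249, 0.1996]
tool_rot: [-1.571, 0.001, -0.072]
force: [0.8, 0.8, -0.7]
grip_width: -0.0001
[ 0.54249056 -0.02226919  0.19993109] [-1.57038361e+00  3.96323068e-04 -6.75442377e-02] [-0.36227055 -0.4102096  -0.06017929]
```

View pics/side1c.png

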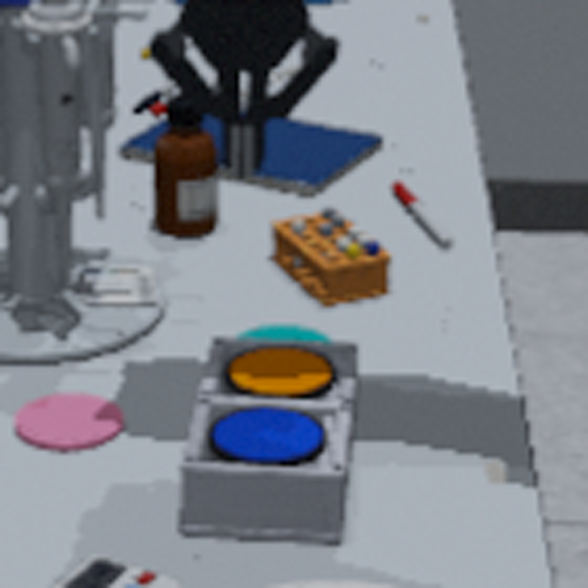

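View pics/wrist1.png

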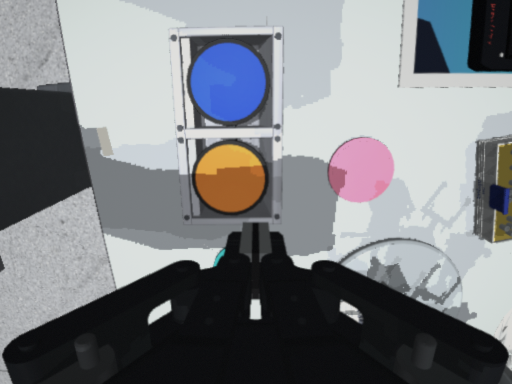

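The side view shows the shut fingertips are about 22 mm thick along the jaws. The wrist view shows amber at (230,179), blue at (228,82), the dark slot to the right (+x) of the discs, and the tray rim. I'll refine the positions from the wrist image.

Run:
```python
from h import *
ci=bot.camera_info('wrist'); im=cv2.imread('pics/wrist1.png')[:,:,::-1].copy()
C=[]
for nm,lo,hi,r in(('amber',(8,120,60),(28,255,255),(185,135,280,220)),('blue',(110,120,60),(130,255,255),(180,35,280,130))):
    c,s,m=blob(im,lo,hi,r); cnt=max(cv2.findContours(m,0,1)[0],key=len).reshape(-1,2)
    P=onz(ci,cnt,.054);o=cv2.minEnclosingCircle((P[:,:2]*1000).astype(np.float32)); print(nm,c,s[4],onz(ci,c,.054)[0].round(4),o); C.append(onz(ci,c,.054)[0])
cv2.imwrite('pics/wrist1c.png',cv2.resize(cv2.imread('pics/wrist1.png')[15:235,155:300],None,fx=2.7,fy=2.7,interpolation=2))
```

```text
amber [229.65063425 178.04386892] 3784 [ 0.5165 -0.0218  0.054 ] ((516.3728637695312, -22.665241241455078), 36.33926773071289)
blue [227.78423855  81.55953142] 4695 [0.5229 0.0719 0.054 ] ((522.7244873046875, 70.94828796386719), 35.93569564819336)
```

View pics/wrist1c.png

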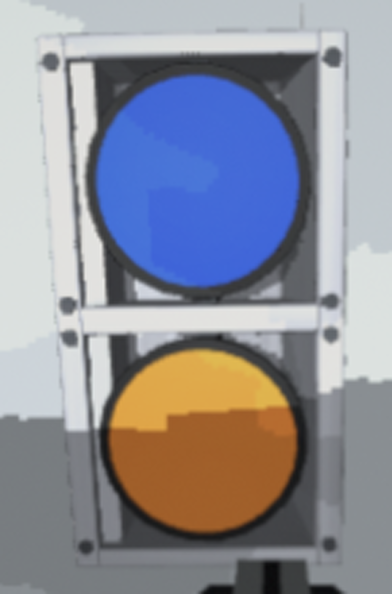

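Run:
```python
from h import *
ci=bot.camera_info('wrist')
P=onz(ci,np.array([[50,62],[333,57],[86,547],[329,545]])/2.7+[155,15],.054);print(P.round(4),P.mean(0))
t=-.068; X=np.array([np.cos(t),np.sin(t)])
print(X@(np.array([.5165,-.0225])-P.mean(0)[:2]))
p=np.array([.5165,-.0225])+.026*X; print(p)
delta([*p,.060],t)
```

```text
[[ 0.4762  0.1141  0.054 ]
 [ 0.5727  0.1087  0.054 ]
 [ 0.4669 -0.062   0.054 ]
 [ 0.5628 -0.0673  0.054 ]] [0.51963912 0.02337858 0.054     ]
-1.4528020648090148e-05
[ 0.54243991 -0.02426664]
{'dx': 0.14, 'dy': 139.93, 'dz': -2.054, 'yaw': 0.0} clock 1.8
```

```bash
python3 -m crank '[{"hand":1,"dx":0,"dy":40,"dz":-1,"yaw":0},{"hand":1,"dx":0,"dy":80,"dz":-1.5,"yaw":0},{"hand":1,"dx":0,"dy":110,"dz":-1.5,"yaw":0},{"hand":1,"dx":0,"dy":128,"dz":-1.5,"yaw":0},{"hand":1,"dx":0,"dy":138,"dz":-1.5,"yaw":0},{"hand":1,"dx":0,"dy":138,"dz":-1.5,"yaw":0}]'
python3 -c "
from h import *
delta([.5424,-.0243,.032],-.068)"
```

```text
clock: 2.3
position: [0.5417, -0.024, 0.0606]
tool_rot: [-1.571, 0.003, -0.068]
force: [-0.5, -0.9, -0.1]
grip_width: -0.0001
{'dx': 0.749, 'dy': 28.571, 'dz': -0.268, 'yaw': 0.0} clock 2.3
```

Now I press slowly, about 3.5 mm per row.

```bash
python3 -m crank '[{"hand":1,"dx":0.7,"dy":4,"dz":0,"yaw":0},{"hand":1,"dx":0.7,"dy":7,"dz":0,"yaw":0},{"hand":1,"dx":0.7,"dy":10,"dz":0,"yaw":0},{"hand":1,"dx":0.7,"dy":13,"dz":0,"yaw":0},{"hand":1,"dx":0.7,"dy":16,"dz":0,"yaw":0}]'
python3 -c "
from h import *
delta([.5424,-.0243,.032],-.068)
cv2.imwrite('pics/side2.png',cv2.resize(bot.grab_frame('side')[80:220,200:340,::-1],None,fx=4.2,fy=4.2,interpolation=2))"
```

```text
clock: 2.72
position: [0.5438, -0.0249, 0.0463]
tool_rot: [-1.571, -0.001, -0.069]
force: [0.9, -0.3, -0.5]
grip_width: 0.0003
{'dx': -1.427, 'dy': 14.321, 'dz': 0.473, 'yaw': -0.001} clock 2.7167
```

View pics/side2.png

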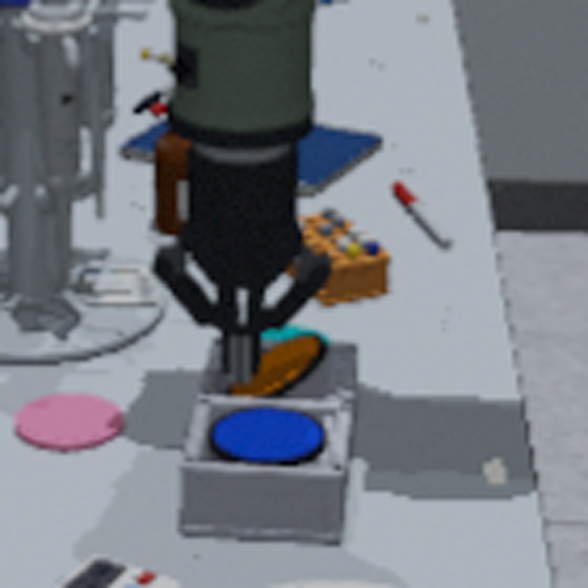

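The side view shows the amber disc tipping, with its near edge up at crop (325,345). The force is tiny, so I'll continue to z 0.032.

```bash
python3 -m crank '[{"hand":1,"dx":0,"dy":3,"dz":0,"yaw":0},{"hand":1,"dx":0,"dy":6,"dz":0,"yaw":0},{"hand":1,"dx":0,"dy":9,"dz":0,"yaw":0},{"hand":1,"dx":0,"dy":12,"dz":0,"yaw":0},{"hand":1,"dx":0,"dy":14,"dz":0,"yaw":0},{"hand":1,"dx":0,"dy":14,"dz":0,"yaw":0}]'
python3 -c "
from h import *
cv2.imwrite('pics/side3.png',cv2.resize(bot.grab_frame('side')[80:220,200:340,::-1],None,fx=4.2,fy=4.2,interpolation=2))"
```

```text
clock: 3.27
position: [0.5442, -0.0252, 0.0329]
tool_rot: [-1.57, -0.002, -0.069]
force: [-3.9, 0.6, 23.1]
grip_width: 0.0004
```

View pics/side3.png

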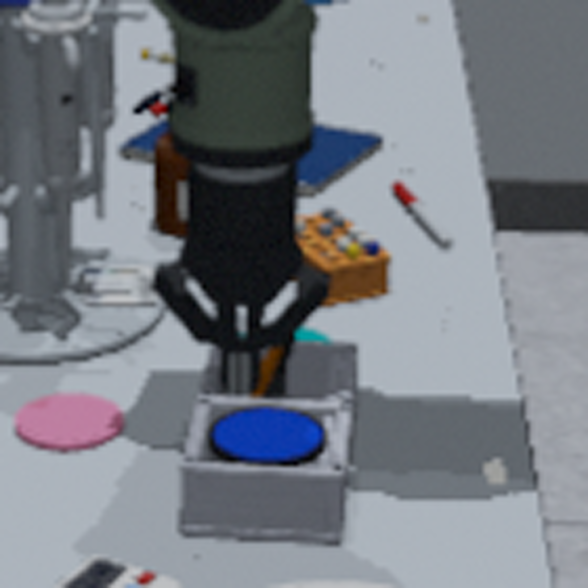

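The disc is steep now and the force is 23 N, so I stop here. Withdraw straight up and look.

```bash
python3 -m crank '[{"hand":1,"dx":0,"dy":-5,"dz":0,"yaw":0},{"hand":1,"dx":0,"dy":-15,"dz":0,"yaw":0},{"hand":1,"dx":0,"dy":-40,"dz":0,"yaw":0},{"hand":1,"dx":0,"dy":-80,"dz":0,"yaw":0},{"hand":1,"dx":0,"dy":-110,"dz":0,"yaw":0},{"hand":1,"dx":0,"dy":-110,"dz":0,"yaw":0}]'
python3 -c "
from h import *
im=bot.grab_frame('side');cv2.imwrite('pics/side4r.png',im[:,:,::-1])
cv2.imwrite('pics/side4.png',cv2.resize(im[120:220,220:320,::-1],None,fx=5,fy=5,interpolation=2))
cv2.imwrite('pics/wrist4.png',bot.grab_frame('wrist')[:,:,::-1])
s=bot.observe();print(s['position'],s['tool_rot'],s['clock'])"
```

```text
clock: 3.82
position: [0.5456, -0.0253, 0.1475]
tool_rot: [-1.57, -0.007, -0.07]
force: [1.0, 0.1, 1.0]
grip_width: -0.0
[ 0.54385773 -0.02477699  0.14331761] [-1.57021404 -0.002152   -0.06875954] 3.9167
```

View pics/side4.png

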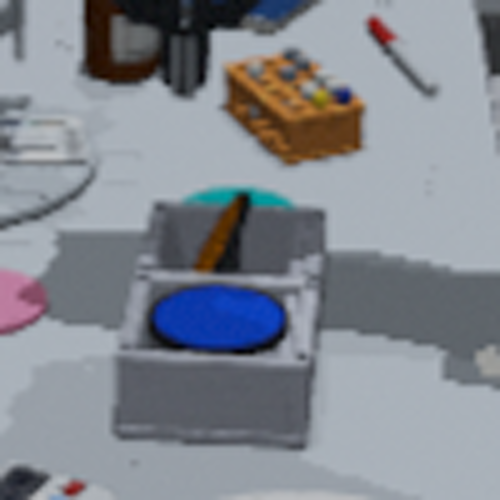

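View pics/wrist4.png

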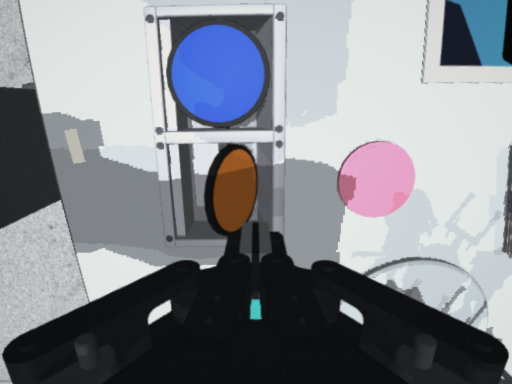

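The disc stays leaning. Its raised edge is at side crop (243,196), full frame (268.6,159.2). I check that point and work out the grasp.

Run:
```python
from h import *
t=-.068; X=np.array([np.cos(t),np.sin(t)]);A=np.array([.5165,-.0225])
print('edge px',onz(bot.camera_info('side'),[[268.6,159.2]],.083), 'exp',A-.009*X)
c,s,m=blob(cv2.imread('pics/wrist4.png')[:,:,::-1].copy(),(5,120,40),(28,255,255),(195,140,275,240));print(c,onz(bot.camera_info('wrist'),c,.049),'exp',A+.012*X)
p=A-.004*X;print(p); delta([*p,.120],t); delta([*p,.061],t)
```

```text
edge px [[ 0.50932316 -0.02168033  0.083     ]] exp [ 0.5075208  -0.02188847]
[234.37351502 189.64849755] [[ 0.52677963 -0.02273045  0.049     ]] exp [ 0.52847227 -0.02331537]
[ 0.51250924 -0.02222821]
{'dx': -31.5, 'dy': 23.25, 'dz': 0.375, 'yaw': -0.001} clock 3.9167
{'dx': -31.627, 'dy': 82.25, 'dz': 0.341, 'yaw': -0.001} clock 3.9167
```

The edge measures within 2 mm of where it should be. Next I open, shift, descend, and check before closing.

```bash
python3 -m crank '[{"hand":0,"dx":-15,"dy":0,"dz":0,"yaw":0},{"hand":0,"dx":-31.5,"dy":0,"dz":0.4,"yaw":0},{"hand":0,"dx":-31.5,"dy":0,"dz":0.4,"yaw":0},{"hand":0,"dx":-31.5,"dy":0,"dz":0.4,"yaw":0},{"hand":0,"dx":-31.5,"dy":0,"dz":0.4,"yaw":0},{"hand":0,"dx":-31.5,"dy":0,"dz":0.4,"yaw":0},{"hand":0,"dx":-31.5,"dy":0,"dz":0.4,"yaw":0},{"hand":0,"dx":-31.5,"dy":0,"dz":0.4,"yaw":0}]'
```

```text
clock: 4.58
position: [0.5122, -0.0225, 0.1418]
tool_rot: [-1.571, 0.0, -0.069]
force: [0.0, 0.8, 0.2]
grip_width: 0.0854
```

```bash
python3 -m crank '[{"hand":0,"dx":0,"dy":20,"dz":0,"yaw":0},{"hand":0,"dx":0,"dy":40,"dz":0,"yaw":0},{"hand":0,"dx":0,"dy":60,"dz":0,"yaw":0},{"hand":0,"dx":0,"dy":72,"dz":0,"yaw":0},{"hand":0,"dx":0,"dy":80,"dz":0,"yaw":0},{"hand":0,"dx":0,"dy":80,"dz":0,"yaw":0},{"hand":0,"dx":0,"dy":80,"dz":0,"yaw":0}]'
python3 -c "
from h import *
im=bot.grab_frame('side')
cv2.imwrite('pics/side5.png',cv2.resize(im[100:220,210:330,::-1],None,fx=5,fy=5,interpolation=2))"
```

```text
clock: 5.17
position: [0.5121, -0.0226, 0.0621]
tool_rot: [-1.571, 0.0, -0.069]
force: [0.1, -0.5, 0.3]
grip_width: 0.0853
```

View pics/side5.png

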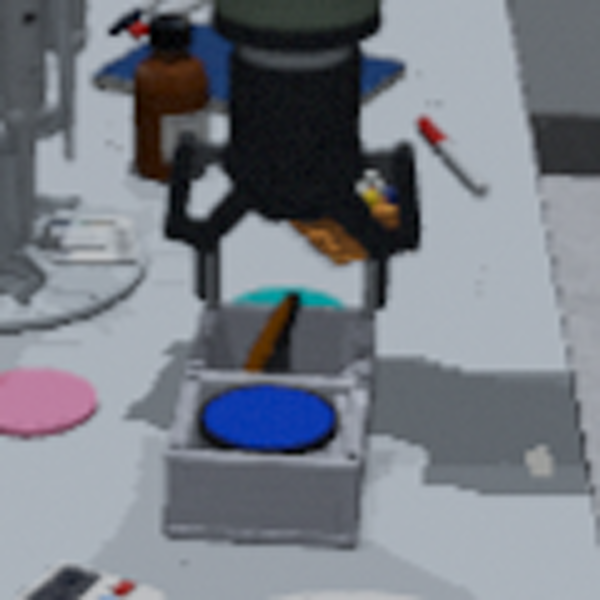

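The fingers straddle the raised edge (295,297), pads at about (207,290) and (372,290). Closing with a 30 N grip.

```bash
python3 -m crank '[{"hand":1,"dx":0,"dy":0,"dz":0,"yaw":0},{"hand":1,"dx":0,"dy":0,"dz":0,"yaw":0},{"hand":1,"dx":0,"dy":0,"dz":0,"yaw":0},{"hand":1,"dx":0,"dy":0,"dz":0,"yaw":0},{"hand":1,"dx":0,"dy":0,"dz":0,"yaw":0},{"hand":1,"dx":0,"dy":0,"dz":0,"yaw":0},{"hand":1,"dx":0,"dy":0,"dz":0,"yaw":0},{"hand":1,"dx":0,"dy":0,"dz":0,"yaw":0},{"hand":1,"dx":0,"dy":0,"dz":0,"yaw":0},{"hand":1,"dx":0,"dy":0,"dz":0,"yaw":0}]' 30
python3 -c "
from h import *
im=bot.grab_frame('side')
cv2.imwrite('pics/side6.png',cv2.resize(im[100:220,210:330,::-1],None,fx=5,fy=5,interpolation=2))"
```

```text
clock: 6.05
position: [0.5142, -0.0225, 0.0629]
tool_rot: [-1.571, -0.005, -0.069]
force: [6.6, -1.2, 6.4]
grip_width: 0.0128
```

View pics/side6.png

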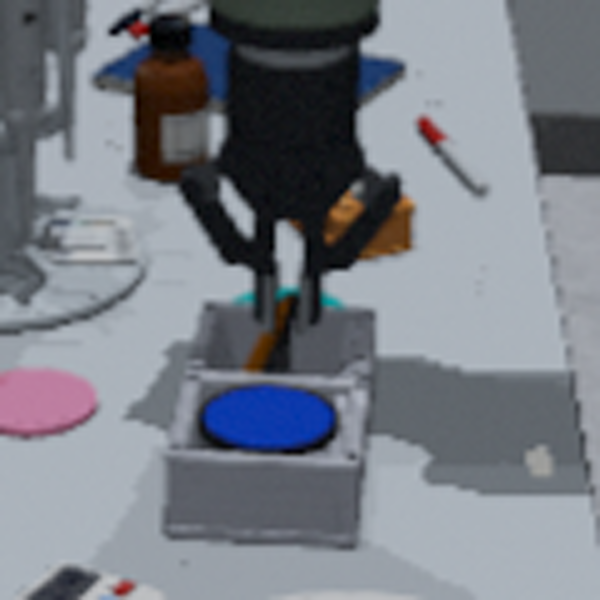

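Gripped at 12.8 mm opening, so the disc sits tilted between the pads. Lift gently.

```bash
python3 -m crank '[{"hand":1,"dx":0,"dy":-3,"dz":0,"yaw":0},{"hand":1,"dx":0,"dy":-7,"dz":0,"yaw":0},{"hand":1,"dx":0,"dy":-12,"dz":0,"yaw":0},{"hand":1,"dx":0,"dy":-18,"dz":0,"yaw":0},{"hand":1,"dx":0,"dy":-26,"dz":0,"yaw":0},{"hand":1,"dx":0,"dy":-35,"dz":0,"yaw":0},{"hand":1,"dx":0,"dy":-45,"dz":0,"yaw":0},{"hand":1,"dx":0,"dy":-55,"dz":0,"yaw":0},{"hand":1,"dx":0,"dy":-65,"dz":0,"yaw":0},{"hand":1,"dx":0,"dy":-75,"dz":0,"yaw":0},{"hand":1,"dx":0,"dy":-75,"dz":0,"yaw":0}]'
python3 -c "
from h import *
im=bot.grab_frame('side');cv2.imwrite('pics/side7r.png',im[:,:,::-1])
cv2.imwrite('pics/side7.png',cv2.resize(im[60:180,210:330,::-1],None,fx=5,fy=5,interpolation=2))"
```

```text
clock: 7.02
position: [0.5126, -0.0224, 0.1387]
tool_rot: [-1.57, -0.002, -0.069]
force: [0.7, -0.2, -1.2]
grip_width: 0.005
```

View pics/side7.png

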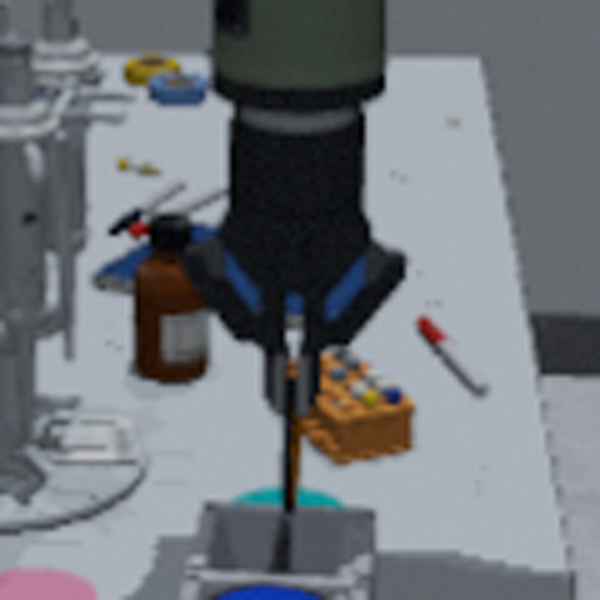

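The disc now hangs vertical in the pads; its lower edge is at crop (290,510), full frame (268,162). I measure how far below the TCP it hangs.

Run:
```python
from h import *
ci=bot.camera_info('side'); s=bot.observe(); p=s['position'];print(p)
for px in([268,162],[268,143.5]):
    o,d=ray(ci,[px]); d=d[0]; k=(p[1]-o[1])/d[1]; q=o+k*d; print(px,q, 'below TCP',p[2]-q[2])
print(proj(ci,p))
D=np.array([.475,.319]); t=-.068; X=np.array([np.cos(t),np.sin(t)])
tg=D-.028*X; print(tg); delta([*tg,.15],t)
```

```text
[ 0.51231077 -0.02233054  0.13778937]
[268, 162] [ 0.51094604 -0.02233054  0.073557  ] below TCP 0.06423236886988987
[268, 143.5] [ 0.51182331 -0.02233054  0.13260059] below TCP 0.005188774511507066
[[267.85673922 141.8354888 ]]
[0.44706471 0.32090253]
{'dx': -88.701, 'dy': -12.212, 'dz': 337.932, 'yaw': -0.001} clock 7.0667
```

It hangs about 64 mm below the TCP. Carry it to just short of the dish centre.

```bash
python3 -m crank '[{"hand":1,"dx":-3,"dy":-6,"dz":10,"yaw":0},{"hand":1,"dx":-8,"dy":-12,"dz":30,"yaw":0},{"hand":1,"dx":-15,"dy":-12,"dz":60,"yaw":0},{"hand":1,"dx":-24,"dy":-12,"dz":92,"yaw":0},{"hand":1,"dx":-33,"dy":-12,"dz":126,"yaw":0},{"hand":1,"dx":-42,"dy":-12,"dz":160,"yaw":0},{"hand":1,"dx":-51,"dy":-12,"dz":194,"yaw":0},{"hand":1,"dx":-60,"dy":-12,"dz":228,"yaw":0},{"hand":1,"dx":-70,"dy":-12,"dz":262,"yaw":0},{"hand":1,"dx":-80,"dy":-12,"dz":296,"yaw":0},{"hand":1,"dx":-87,"dy":-12,"dz":325,"yaw":0},{"hand":1,"dx":-89,"dy":-12,"dz":338,"yaw":0}]'
python3 -m crank '[{"hand":1},{"hand":1},{"hand":1}]'
python3 -c "
from h import *
im=bot.grab_frame('side');cv2.imwrite('pics/side8.png',cv2.resize(im[110:290,190:370,::-1],None,fx=3.3,fy=3.3,interpolation=2))
im=bot.grab_frame('top');cv2.imwrite('pics/top8.png',cv2.resize(im[150:290,140:320,::-1],None,fx=3.3,fy=3.3,interpolation=2))
t=-.068
delta([.447,.321,.075],t)"
```

```text
clock: 8.07
position: [0.4445, 0.3251, 0.1482]
tool_rot: [-1.57, 0.001, -0.065]
force: [0.3, 0.7, -0.0]
grip_width: 0.005
{'dx': 1.754, 'dy': 73.165, 'dz': -2.134, 'yaw': 0.003} clock 8.1667$[0]: bad value
```

View pics/side8.png

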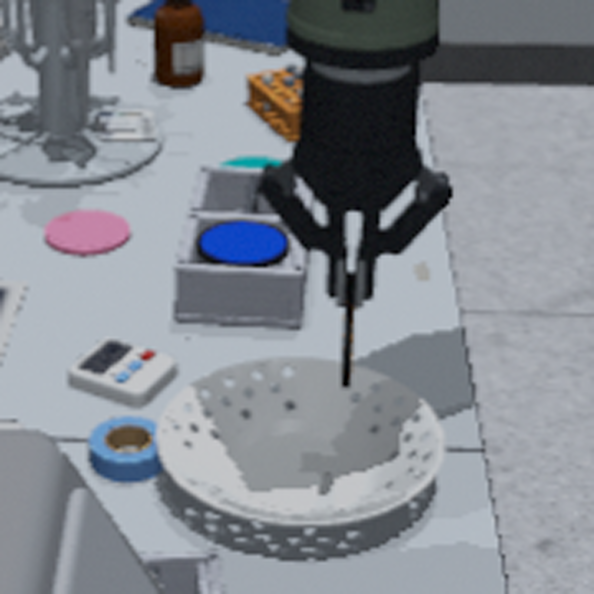

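View pics/top8.png

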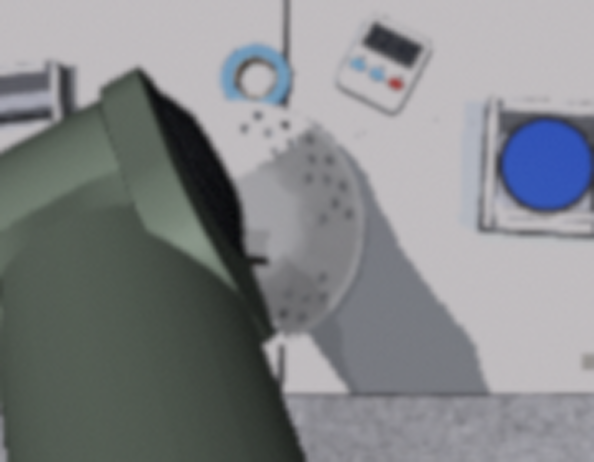

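The disc hangs over the dish, lower edge at side crop (346,385). The blue disc is undisturbed. Lower it.

```bash
python3 -m crank '[{"hand":1,"dx":1,"dy":15,"dz":-1,"yaw":0},{"hand":1,"dx":2,"dy":35,"dz":-2,"yaw":0},{"hand":1,"dx":2,"dy":52,"dz":-2,"yaw":0},{"hand":1,"dx":2,"dy":64,"dz":-2,"yaw":0},{"hand":1,"dx":2,"dy":71,"dz":-2,"yaw":0},{"hand":1,"dx":2,"dy":75,"dz":-2,"yaw":0},{"hand":1,"dx":2,"dy":77,"dz":-2,"yaw":0},{"hand":1,"dx":2,"dy":77,"dz":-2,"yaw":0},{"hand":1,"dx":2,"dy":77,"dz":-2,"yaw":0}]'
python3 -c "
from h import *
im=bot.grab_frame('side');cv2.imwrite('pics/side9.png',cv2.resize(im[150:290,210:350,::-1],None,fx=4.2,fy=4.2,interpolation=2))
print(bot.observe()['position'])"
```

```text
clock: 8.92
position: [0.4487, 0.3189, 0.0726]
tool_rot: [-1.57, -0.001, -0.069]
force: [-0.9, -0.7, -0.0]
grip_width: 0.0053
[0.44867055 0.31895047 0.07260611]
```

View pics/side9.png

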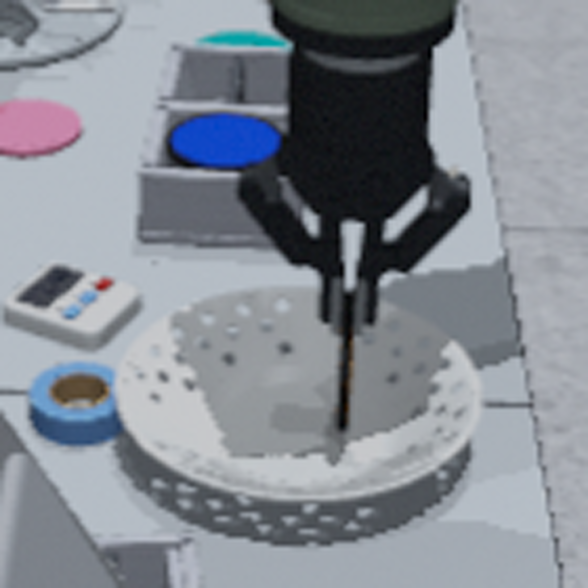

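Still no contact, with the lower edge about 6 mm above the floor. I'll go down in 1 mm rows.

```bash
python3 -m crank '[{"hand":1,"dx":0,"dy":1,"dz":0,"yaw":0},{"hand":1,"dx":0,"dy":2,"dz":0,"yaw":0},{"hand":1,"dx":0,"dy":3,"dz":0,"yaw":0},{"hand":1,"dx":0,"dy":4,"dz":0,"yaw":0},{"hand":1,"dx":0,"dy":5,"dz":0,"yaw":0},{"hand":1,"dx":0,"dy":5,"dz":0,"yaw":0}]'
```

```text
clock: 9.47
position: [0.4483, 0.3187, 0.0668]
tool_rot: [-1.571, 0.0, -0.069]
force: [0.7, 0.9, 0.1]
grip_width: 0.0052
```

```bash
python3 -m crank '[{"hand":1,"dx":0,"dy":1,"dz":0,"yaw":0},{"hand":1,"dx":0,"dy":2,"dz":0,"yaw":0},{"hand":1,"dx":0,"dy":2,"dz":0,"yaw":0}]'
```

```text
clock: 9.72
position: [0.4483, 0.3187, 0.0648]
tool_rot: [-1.571, 0.0, -0.069]
force: [-0.1, -0.3, -1.5]
grip_width: 0.0051
```

```bash
python3 -m crank '[{"hand":1,"dx":0,"dy":1,"dz":0,"yaw":0},{"hand":1,"dx":0,"dy":2,"dz":0,"yaw":0},{"hand":1,"dx":0,"dy":2,"dz":0,"yaw":0}]'
python3 -c "
from h import *
im=bot.grab_frame('side');cv2.imwrite('pics/side10.png',cv2.resize(im[190:290,230:330,::-1],None,fx=5.5,fy=5.5,interpolation=2))"
```

```text
clock: 9.97
position: [0.449, 0.3193, 0.0639]
tool_rot: [-1.569, -0.001, -0.069]
force: [-2.6, -0.9, 19.8]
grip_width: 0.0049
```

View pics/side10.png

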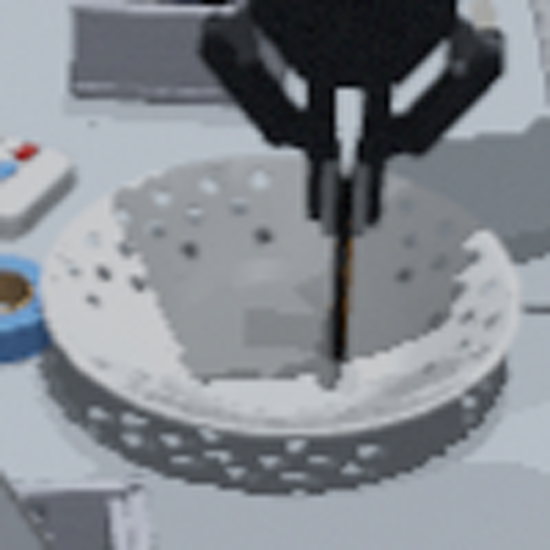

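The disc rests on the floor at about 20 N. I ease off 1.5 mm, open a little and shift +x so it leans that way (toward the dish centre).

```bash
python3 -m crank '[{"hand":1,"dx":0,"dy":-1.5,"dz":0,"yaw":0},{"hand":0.75,"dx":4,"dy":-2,"dz":0,"yaw":0},{"hand":0.7,"dx":12,"dy":-2,"dz":0,"yaw":0},{"hand":0.7,"dx":20,"dy":-2,"dz":0,"yaw":0},{"hand":0.7,"dx":26,"dy":-2,"dz":0,"yaw":0},{"hand":0.7,"dx":26,"dy":-2,"dz":0,"yaw":0}]' 20
python3 -c "
from h import *
im=bot.grab_frame('side');cv2.imwrite('pics/side11.png',cv2.resize(im[190:290,230:330,::-1],None,fx=5.5,fy=5.5,interpolation=2))"
```

```text
clock: 10.52
position: [0.4761, 0.3164, 0.0649]
tool_rot: [-1.571, -0.001, -0.07]
force: [1.0, -1.0, -0.3]
grip_width: 0.0255
```

View pics/side11.png

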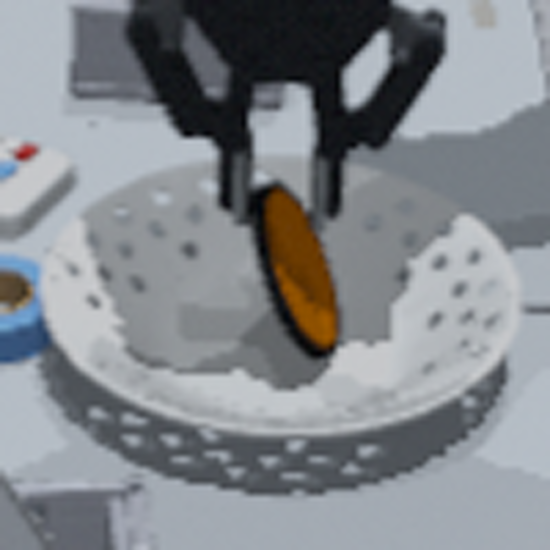

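It leans toward +x, its top on the far finger. I keep going +x so the finger lets it down gradually.

```bash
python3 -m crank '[{"hand":0.7,"dx":6,"dy":0,"dz":0,"yaw":0},{"hand":0.7,"dx":12,"dy":0,"dz":0,"yaw":0},{"hand":0.7,"dx":18,"dy":0,"dz":0,"yaw":0},{"hand":0.7,"dx":24,"dy":0,"dz":0,"yaw":0},{"hand":0.7,"dx":30,"dy":0,"dz":0,"yaw":0},{"hand":0.7,"dx":30,"dy":-10,"dz":0,"yaw":0},{"hand":0.7,"dx":30,"dy":-30,"dz":0,"yaw":0},{"hand":0.7,"dx":30,"dy":-60,"dz":0,"yaw":0},{"hand":0.7,"dx":30,"dy":-100,"dz":0,"yaw":0},{"hand":0.7,"dx":30,"dy":-140,"dz":0,"yaw":0},{"hand":0.7,"dx":30,"dy":-150,"dz":0,"yaw":0},{"hand":0.7,"dx":30,"dy":-150,"dz":0,"yaw":0}]'
python3 -c "
from h import *
im=bot.grab_frame('side');cv2.imwrite('pics/side12.png',im[:,:,::-1])
im=bot.grab_frame('wrist');cv2.imwrite('pics/wrist12.png',im[:,:,::-1])"
```

```text
clock: 11.57
position: [0.5054, 0.3156, 0.2191]
tool_rot: [-1.567, -0.004, -0.069]
force: [0.0, 0.9, -0.7]
grip_width: 0.0255
```

View pics/side12.png

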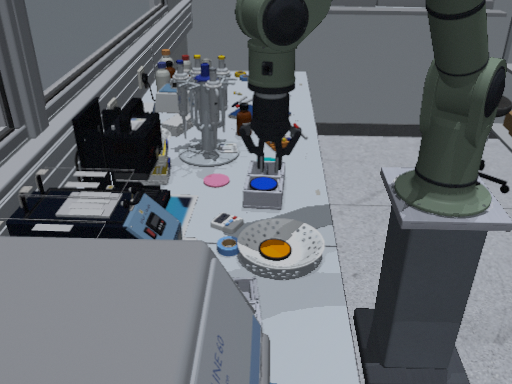

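View pics/wrist12.png

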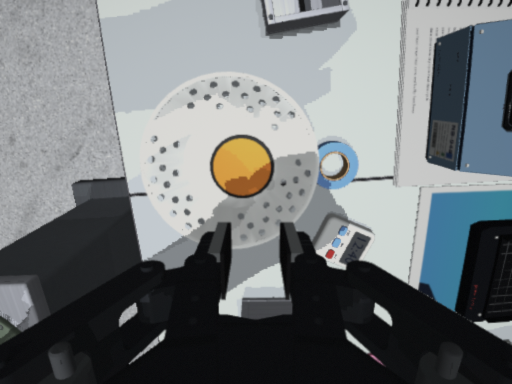

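The disc lies flat in the dish: wrist (242,166) and side (275,249), a round outline near the dish centre. A last numeric check, then I hand it in.

Run:
```python
from h import *
for n,f,ra,rb in(('wrist','wrist12',(200,125,290,205),None),('side','side12',(250,235,300,262),(245,170,290,198))):
    im=cv2.imread(f'pics/{f}.png')[:,:,::-1].copy();ci=bot.camera_info(n)
    c,s,m=blob(im,(8,120,60),(28,255,255),ra);cnt=max(cv2.findContours(m,0,1)[0],key=len).reshape(-1,2)
    P=onz(ci,cnt,.008);print(n,c,onz(ci,c,.008)[0].round(4),'span',np.ptp(P,0).round(4))
    if rb: c,s,m=blob(im,(110,120,60),(130,255,255),rb);print('blue',c,onz(ci,c,.054)[0].round(4))
a=np.array([[142,165],[319,165],[230,72],[232,248]]);P=onz(bot.camera_info('wrist'),a,.034);print('dish',P.mean(0).round(4),P.round(3).tolist())
s=bot.observe();print(s['clock'],s['position'],s['qd'].round(3))
bot.job_done()
```

```text
wrist [241.48295242 166.62382915] [0.4874 0.3148 0.008 ] span [0.0721 0.0721 0.    ]
side [274.81898455 248.31788079] [0.4874 0.3142 0.008 ] span [0.0725 0.074  0.    ]
blue [263.325      183.09642857] [0.522  0.0716 0.054 ]
dish [0.4766 0.3216 0.034 ] [[0.375, 0.33, 0.034], [0.577, 0.316, 0.034], [0.485, 0.422, 0.034], [0.469, 0.219, 0.034]]
11.6667 [0.5040461  0.31502439 0.21539569] [ 0.004  0.03  -0.008  0.015 -0.002 -0.007  0.002]
the job is handed in; nothing more can be done
```

I moved the amber disc from its pocket to the perforated dish, where it now lies flat, and handed the job in at 11.7 s. I pressed its far half until it tipped and stayed leaning, then gripped the raised edge and lifted it out. I set it on the dish floor and let it down leaning on a finger.

**Last checks before handing in:**
- **Amber disc:** both views put it flat at (0.487, 0.314), about 13 mm from the dish axis. Its outline is round in both.
- **Dish:** it looked level and had moved no more than about 3 mm, which is within measurement error.
- **Blue disc:** it is still in its pocket, within 0.2 mm of where the same camera saw it at the start.
- **Robot:** the TCP was 0.215 m up and touching nothing.

**What went off plan:**
- **Press force:** the wrist force read 23 N at the bottom of the press, just over the 20 N given, and I stopped there.
- **Set-down force:** it read about 20 N when the disc touched the dish floor, so I eased off before opening.
- **Refused move:** one short wait command was refused for a missing value and had no effect.

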